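# Count along the rail and slide the stamp into the third gap

### The job

Count along the top of the comb rack's steel rail with a fingertip, starting at the end that has the wooden ball: touch the rail behind the first, the second and then the third gap. Only after that push the free stamp over the table into this third gap, upright and so far in that no part of it stands out in front of the rack's wooden fingers. Only touch and push: do not lift or tip the stamp, and leave the two stored stamps and the rice cakes where they are.

Things in the scene. Friction and masses are not known exactly. Their poses are not given: they have to be found in the camera images.
- rack: Fixed wooden comb rack. Back board 255 mm along y, 14 thick, 34 high; from its front face five fingers, 7 thick, 30 high, 54 long, noses round, point to the robot (-x) and leave four gaps 55 wide, 62 apart, open in front and above, no floor. Origin: on the table, middle of the board's front face; x to the back, y left along the board; noses end at x = -54, board x = 0 to 14. Yaw up to 0.15 rad.
- rail_1: A 62 mm length of the straight, level, rigid round steel rail (14 mm thick, top 53 mm over the table) above the rack's back board; four lengths join end to end. This one lies behind the first gap counted from the rack's +y (left) end, whichever end has the ball. Origin: its middle, on the rail's axis, 46 mm over the table; y along the rail.
- rail_2: A 62 mm length of the straight, level, rigid round steel rail (14 mm thick, top 53 mm over the table) above the rack's back board; four lengths join end to end. This one lies behind the second gap counted from the rack's +y (left) end, whichever end has the ball. Origin: its middle, on the rail's axis, 46 mm over the table; y along the rail.
- rail_3: A 62 mm length of the straight, level, rigid round steel rail (14 mm thick, top 53 mm over the table) above the rack's back board; four lengths join end to end. This one lies behind the third gap counted from the rack's +y (left) end, whichever end has the ball. Origin: its middle, on the rail's axis, 46 mm over the table; y along the rail.
- rail_4: A 62 mm length of the straight, level, rigid round steel rail (14 mm thick, top 53 mm over the table) above the rack's back board; four lengths join end to end. This one lies behind the last gap counted from the rack's +y (left) end, whichever end has the ball. Origin: its middle, on the rail's axis, 46 mm over the table; y along the rail.
- gap_1 (a point): Middle of the first gap counted from the rack's +y (left) end, whichever end has the ball: on the table, half way (27 mm) between the board's front face and the finger noses; axes as the rack's.
- gap_2 (a point): Middle of the second gap counted from the rack's +y (left) end, whichever end has the ball: on the table, half way (27 mm) between the board's front face and the finger noses; axes as the rack's.
- gap_3 (a point): Middle of the third gap counted from the rack's +y (left) end, whichever end has the ball: on the table, half way (27 mm) between the board's front face and the finger noses; axes as the rack's.
- gap_4 (a point): Middle of the last gap counted from the rack's +y (left) end, whichever end has the ball: on the table, half way (27 mm) between the board's front face and the finger noses; axes as the rack's.
- ball_end: Fixed pale wooden post with a round ball (32 mm) on top, 62 mm high in all, that marks the end of the rack where counting begins; it stands 11 mm beyond one end of the back board, in line with the rail, at the left or the right end. Origin: under its middle, on the table.
- flat_end: Fixed low wooden block, 26 x 18 x 30 mm, 11 mm beyond the other end of the back board. Origin: under its middle, on the table.
- stamp: The free stamp, alone on the table in front of the rack: pale, round foot disc 46 mm across and 7 mm high, sleeve about 20 mm across above it, button 25 mm across on top that gives 10 mm when pressed; 43 mm high in all, about 0.05 to 0.12 kg; slides on the table. Origin: centre of its underside; z up. The only other stamps stand in the rack's outer gaps.
- stored_stamp_a: A stamp like the one to be put away, already standing loose in the leftmost gap of the rack; stays there. Origin: centre of its underside.
- stored_stamp_b: A stamp like the one to be put away, already standing loose in the rightmost gap of the rack; stays there. Origin: centre of its underside.
- persimmon_cake: Loose persimmon-shaped rice cake, 47 x 48 x 40 mm, on the table left of the work; bystander. Origin: centre of its underside.
- half_moon_cake: Loose half-moon rice cake, 36 x 61 x 23 mm, on the table left of the work; bystander. Origin: centre of its underside.

How it is judged:
By the outcome, as a careful person would: the job done as asked, in the order asked, and still so for the second after the job is handed in, with the robot touching nothing.
It also fails if it takes over 70 s, if anything falls off the work surface, if the arm or the gripper's body presses on something with over 40 N, if the wrist force passes 120 N, or if a joint passes its speed limit or range.

### The arm

A 6-joint arm with a two-finger parallel gripper is mounted at the origin on the work surface; the furniture and walls round the work are solid. World frame = base frame: x ahead of the robot, y to its left, z up, the work surface at z = 0. Lengths are in m, angles in degrees, forces in N, time in s.
With the tool pointing down it reaches from about 0.325 to 0.85 m from the base axis. Payload 15.5 kg.
Tool frame: the origin (TCP) lies midway between the tips of the shut fingers; the grasp point (between the pads) lies 19 mm behind it (tcp_to_grasp is the distance from the TCP to the grasp point, in m); z points along the fingers, y is the line along which they close (so a half turn about z gives the same grasp; the last joint's range is limited). The gripper opens to 91 mm and grips with 3 to 60 N. Pads are 32 mm wide; open, the fingers measure 118 mm over their backs; the gripper's body (76 mm by 178 mm) begins 60 mm behind the grasp point.
Start: joints at [69.758, 28.281, 77.091, -0, 74.628, -5.472], TCP at [0.159, 0.604, 0.182] pointing down, gripper open.
Joint ranges: [-166.48, 166.48], [-47.26, 123.95], [12.59, 153.08], [-70.14, 250.14], [6.76, 159.57], [-176.63, 176.63]. Speed limits (degrees/s): [108.29, 108.29, 147.25, 172.46, 172.46, 172.46].

### API

Orientations are given as [roll, pitch, yaw] about the fixed x, y, z axes, in that order (R = Rz(yaw) Ry(pitch) Rx(roll)).
In Python, from bench import state, capture, calibration, job_done, tcp_to_grasp gives the robot as it stands. The module is installed in compiled form; this text tells all that it offers.
- The arm moves only by the tool play_rows, never from a script. Its argument "moves" is a list that holds one entry, the list of rows, each a list of 7 numbers: the opening in per cent of the stroke, from 0 (shut) to 100 (fully open), then the shift along the tool's x, y, z in mm, then the turn, a rotation vector about the tool's x, y, z in degrees. In form: [[[fingers, dx, dy, dz, ax, ay, az], ...]]. A call has 1 to 20 rows; each row shifts and turns the commanded pose from where the row before left it, along the tool's axes as they then stand; what a row does not reach is not made up. A row lasts 1/10 s, in which the tool goes at most 50 mm and 8.59 degrees, less where a joint would pass 70% of its speed; a pose out of reach is approached as far as the arm can. A call is refused whole if a number of a shift passes 50 or a number of a turn 8.59, either way. A call with a gripper value outside its range is refused whole. The fingers move at their own pace and stop on an object; "grip_force" is the grip in N (left out, the last holds). Time passes only in rows, so rows that do not move let the fingers close. It gives the time, the measured TCP pose, the force, the opening and the grip force at its end, in the units of the state.
- state(): the state, without advancing time (a new reading comes with each control period).
- capture(name): name is "side" or "top" or "wrist"; returns (picture, depth): 420x560x3 uint8, red, green, blue; 420x560 float32, m along the optical axis (not along the pixel's ray), 0 where there is no reading.
- calibration(name): a dict with "intrinsics" (3x3 intrinsics, pixels), "dist_coeffs" ([k1, k2, p1, p2, k3] as OpenCV has them; the pictures are not rectified), "R" (3x3) and "t" (3): a world point X has camera coordinates R X + t. Camera axes: x right, y down, z forward; pixel columns grow to the right and rows downward; lengths in m; the calibration is good to about 2 mm. A picture is of the moment at which its call begins: read the wrist's pose just before it. calibration takes no time and is no camera call; for the wrist camera it gives the pose at the moment of the call.
- job_done(): hands the job in; it is judged then, once.
The state is a dict: "time_s": time; "q": joint angles; "dq": joint speeds; "joint_efforts": joint torques, N m; "ee_pos": TCP position; "tool_rot": TCP orientation; "ft_force": force on the tool from outside, world axes, zero at the start; "ft_torque": the same for the moment, N m; "gripper_width": finger opening in m; "grip_force": force on a finger pad.
Only numpy, scipy, OpenCV 4.12 (cv2) and the standard library are available. Lean on these libraries where they do the work, as an engineer would, in place of code of your own. Each camera call takes 0.05 s, during which the arm holds its last target. There are 200 camera calls.

## Working session

There is one attempt and no reset: what is moved stays moved. The work goes in short steps, Python scripts to look and compute and a tool call to move; the robot and the scene stay as the last step left them, time stands still between calls to the robot, and variables do not carry over. Pictures are saved under pics/ and viewed, at most 12 in all, crops included, and the job is handed in when it is done.

Besides the shell and the picture viewer there is one more tool, called after ">>>" as name([rows], argument=value, ...), one row to a line, values as JSON. play_rows: Moves the arm, as the interface text tells. Its arguments: {"type":"object","properties":{"moves":{"type":"array","items":{"type":"array","items":{"type":"array","items":{"type":"number"}}}},"grip_force":{"type":"number"}},"required":["moves"]}

```bash
mkdir -p pics
cat > h.py <<'E'
import numpy as np, cv2
from bench import *
def snap(n,f):
    c=calibration(n); p,d=capture(n); cv2.imwrite(f'pics/{f}.png',p[:,:,::-1]); np.savez(f'{f}.npz',p=p,d=d,K=c['intrinsics'],D=c['dist_coeffs'],R=c['R'],t=c['t'])
def ray(f,u,v):
    z=np.load(f+'.npz'); n=cv2.undistortPoints(np.array([[[u,v]]],float),z['K'],z['D'])[0,0]
    R=z['R']; return z,-R.T@z['t'],R.T@np.array([n[0],n[1],1])
def atz(f,u,v,h):
    z,o,r=ray(f,u,v); return o+r*(h-o[2])/r[2]
def atd(f,u,v):
    z,o,r=ray(f,u,v); return o+r*z['d'][int(v),int(u)]
E
python3 - <<'E'
from h import *
s=state();print(s['ee_pos'],s['tool_rot'],s['time_s'],s['ft_force'],tcp_to_grasp)
snap('top','top1');snap('side','side1')
E
```

```text
[0.15920906 0.60396219 0.18116813] [-1.79933301e+02 -5.36573574e-03  1.65230711e+02] 0.0 [ 0.09712928 -0.64029226  0.25341159] 0.0188
```

View pics/top1.png

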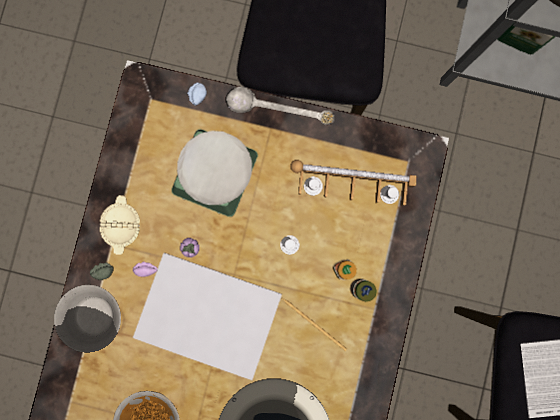

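View pics/side1.png

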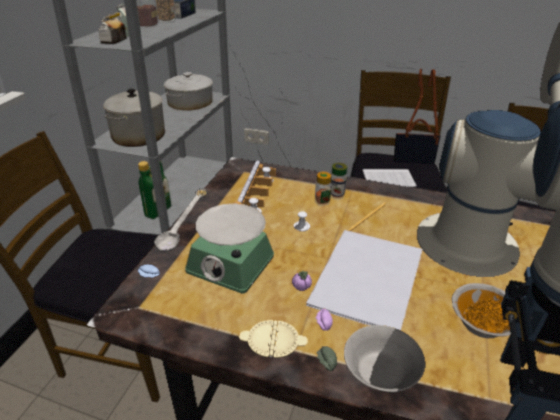

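The top view shows the ball at (297,167), the flat block at (413,181) and the free stamp at (290,245). The stored stamps are at (314,186) and (390,194). I'll enlarge the rack and compute positions.

Run:
```python
from h import *
p=cv2.imread('pics/top1.png')[145:265,270:430]
cv2.imwrite('pics/c1.png',cv2.resize(p,None,fx=5,fy=5,interpolation=cv2.INTER_CUBIC))
for n,u,v,h in [('ball',297,167,.046),('flat',413,181,.03),('stamp',290,244,.043),('sa',314,185,.043),('sb',390,194,.043),('jar',345,269,.06),('jar2',364,290,.06),('scale',215,168,.1)]:
    print(n,atz('top1',u,v,h).round(4),atd('top1',u,v).round(4))
z=np.load('top1.npz');print(-z['R'].T@z['t'])
```

```text
ball [ 0.6297 -0.0664  0.046 ] [ 0.6274 -0.0657  0.061 ]
flat [ 0.5935 -0.3408  0.03  ] [ 0.5937 -0.3412  0.0285]
stamp [ 0.4508 -0.0461  0.043 ] [ 0.4508 -0.0461  0.043 ]
sa [ 0.587  -0.1053  0.043 ] [ 0.5872 -0.1054  0.0417]
sb [ 0.5624 -0.2823  0.043 ] [ 0.563  -0.2835  0.0371]
jar [ 0.3911 -0.1696  0.06  ] [ 0.3926 -0.1641  0.1022]
jar2 [ 0.3427 -0.2115  0.06  ] [ 0.346  -0.2043  0.1036]
scale [0.6227 0.1191 0.1   ] [0.6196 0.1169 0.1201]
[ 0.43532583 -0.00884523  1.29260919]
```

View pics/c1.png

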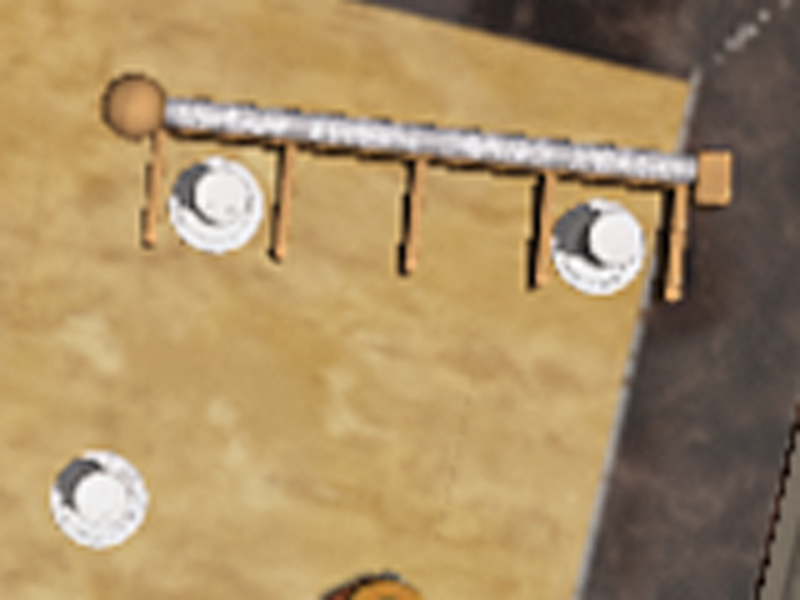

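The ball is at the +y (left) end, so the third gap lies between fingers at crop (408,270) and (540,286). I'll refine the rack fit, then plan the first move.

```bash
cat >> h.py <<'E'
def fit(pts):  # pts: (rack xy, world xy) -> yaw, origin
    A=np.array([p[0] for p in pts]);B=np.array([p[1][:2] for p in pts]);a=A-A.mean(0);b=B-B.mean(0)
    y=np.arctan2((a[:,0]*b[:,1]-a[:,1]*b[:,0]).sum(),(a*b).sum());c,s=np.cos(y),np.sin(y);R=np.array([[c,-s],[s,c]])
    o=B.mean(0)-R@A.mean(0); return y,o,((B-o)@R-A)
def go(pos):
    from scipy.spatial.transform import Rotation as Ro
    s=state();R=Ro.from_euler('xyz',s['tool_rot'],degrees=True).as_matrix()
    return (R.T@(np.array(pos)-s['ee_pos'])*1000).round(1)
def rk(x,y,yaw,o): c,s=np.cos(yaw),np.sin(yaw); return np.array([o[0]+(c*x-s*y)/1000,o[1]+(s*x+c*y)/1000])
E
python3 - <<'E'
from h import *
f=lambda u,v,h:atz('top1',270+(u+.5)/5-.5,145+(v+.5)/5-.5,h)
P=[((.007,.1385),f(134,106,.05)),((.007,-.1385),f(713,178,.03)),((.007,.124),f(165,112,.05)),((.007,-.124),f(697,168,.05))]
for i,(u,v) in enumerate([(149,243),(276,257),(405,270),(540,286),(673,296)]): P.append(((-.054,.124-.062*i),f(u,v,.03)))
y,o,r=fit(P);print(y,o,(r*1000).round(1).tolist())
for g in (93,31,-31): print(rk(7,g,y,o))
print('stamp foot',f(99,499,.007),f(101,494,.043))
t=rk(7,93,y,o);print(go([.5,-.05,.27]))
E
```

```text
-0.1287169565172492 [ 0.60736453 -0.20084692] [[-0.1, -0.5], [-1.1, 0.0], [-1.3, -0.7], [-0.4, -1.8], [0.2, -0.4], [0.1, 1.4], [0.6, 2.3], [-0.1, 0.3], [2.0, -0.7]]
[ 0.62624427 -0.10951481]
[ 0.61828584 -0.17100191]
[ 0.61032741 -0.23248901]
stamp foot [ 0.45028798 -0.04575805  0.007     ] [ 0.45216021 -0.04570205  0.043     ]
[-496.2 -545.6  -88.3]
```

>>> play_rows([
  [[10,0,0,-44,0,0,0],[10,0,0,-44,0,0,0],[10,-31,-34,0,0,0,0],[10,-31,-34,0,0,0,0],[10,-31,-34,0,0,0,0],[10,-31,-34,0,0,0,0],[10,-31,-34,0,0,0,0],[10,-31,-34,0,0,0,0],[10,-31,-34,0,0,0,0],[10,-31,-34,0,0,0,0],[10,-31,-34,0,0,0,0],[10,-31,-34,0,0,0,0],[10,-31,-34,0,0,0,0],[10,-31,-34,0,0,0,0],[10,-31,-34,0,0,0,0],[10,-31,-34,0,0,0,0],[10,-31,-34,0,0,0,0],[10,-31,-34,0,0,0,0],[0,0,0,0,0,0,-7.4],[0,0,0,0,0,0,0]],
])

```text
time_s: 2.1
ee_pos: [0.5002, -0.0491, 0.2692]
tool_rot: [180.0, -0.1, 172.7]
ft_force: [-0.4, 0.6, -0.4]
gripper_width: 0.0001
grip_force: 0.0
```

Run:
```python
from h import *
s=state();print(s['ee_pos'],s['tool_rot'],s['time_s'],s['ft_force'],s['gripper_width'])
snap('wrist','w1')
z=np.load('w1.npz');print(-z['R'].T@z['t'])
```

```text
[ 0.50024701 -0.04908693  0.2691665 ] [ 1.79992074e+02 -6.38900799e-02  1.72669687e+02] 2.1 [-0.36388399  0.57417118 -0.39506681] 0.0001336204954590439
[ 0.43162821 -0.04192603  0.47180278]
```

View pics/w1.png

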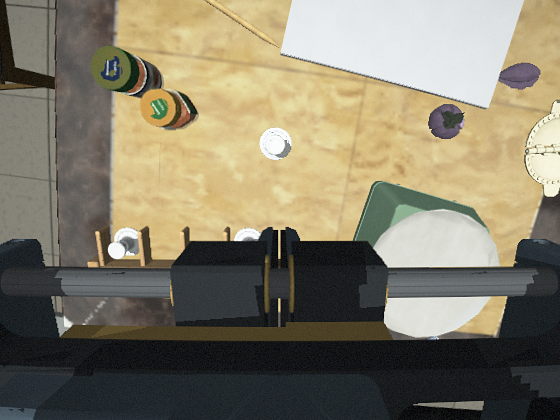

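The wrist view (robot side up) shows the free stamp's button at (274,145) and finger noses at about (101,229), (145,229), (185,229) and (227,229). The jars are at (115,68) and (160,107).

Run:
```python
from h import *
y,o=-0.1287,np.array([.60736,-.20085])
c,s=np.cos(y),np.sin(y);R=np.array([[c,-s],[s,c]])
q=lambda n,u,v,h:print(n,atz('w1',u,v,h).round(4),((atz('w1',u,v,h)[:2]-o)@R*1000).round(1),atd('w1',u,v).round(4))
for u in (101,145,185,227): q('nose',u,228,.03)
q('btn',274.5,145,.043); q('foot',275.5,143.5,.007); q('jar',160,107,.1);q('jaredge',160,126,.1); q('jar2',115,68,.1)
for g in (93,31,-31): print(rk(7,g,y,o), go([*rk(7,g,y,o),.075]))
p=cv2.imread('pics/w1.png')[100:270,70:310]
cv2.imwrite('pics/c2.png',cv2.resize(p,None,fx=3.3,fy=3.3,interpolation=cv2.INTER_CUBIC))
```

```text
nose [ 0.5313 -0.3122  0.03  ] [ -61.1 -120.2] [ 0.5378 -0.3299  0.0011]
nose [ 0.5394 -0.248   0.03  ] [-61.3 -55.5] [ 0.5442 -0.2571  0.0105]
nose [ 0.5467 -0.1907  0.03  ] [-61.5   2.2] [ 0.5516 -0.1972  0.0109]
nose [ 0.5543 -0.1312  0.03  ] [-61.6  62.2] [ 0.5598 -0.1352  0.0101]
btn [ 0.4478 -0.0491  0.043 ] [-177.7  130. ] [ 0.4478 -0.0491  0.043 ]
foot [ 0.4473 -0.048   0.007 ] [-178.3  131. ] [ 0.4461 -0.0476  0.0428]
jar [ 0.3882 -0.168   0.1   ] [-221.6    4.5] [ 0.3879 -0.1686  0.0981]
jaredge [ 0.4082 -0.1721  0.1   ] [-201.2    2.9] [ 0.408  -0.1735  0.0961]
jar2 [ 0.341  -0.2088  0.1   ] [-263.1  -42.1] [ 0.3425 -0.2061  0.106 ]
[ 0.62623819 -0.10951756] [-133.5  -44.3  194.2]
[ 0.6182808 -0.1710048] [-133.7 -106.3  194.2]
[ 0.61032341 -0.23249203] [-133.9 -168.3  194.1]
```

View pics/c2.png

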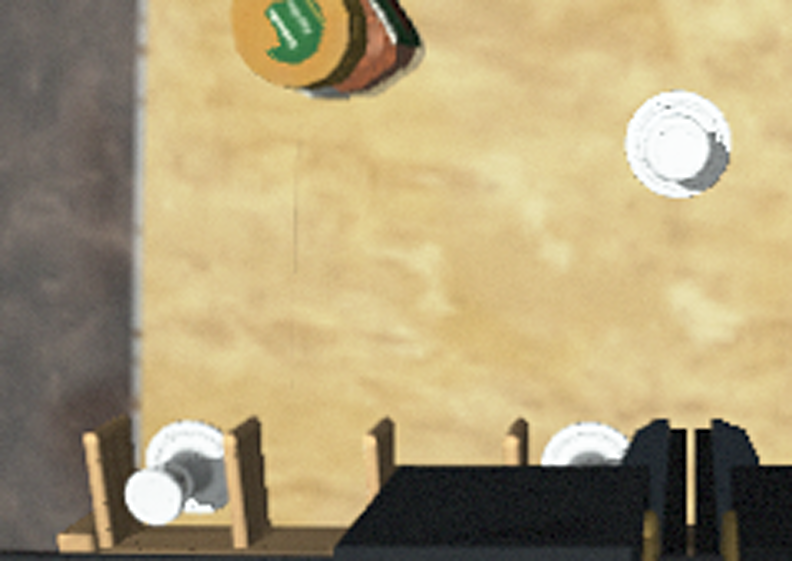

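Run:
```python
from h import *
y,o=-0.1287,np.array([.60736,-.20085])
c,s=np.cos(y),np.sin(y);R=np.array([[c,-s],[s,c]])
f=lambda u,v,h:atz('w1',70+(u+.5)/3.3-.5,100+(v+.5)/3.3-.5,h)
q=lambda n,u,v,h:print(n,f(u,v,h).round(4),((f(u,v,h)[:2]-o)@R*1000).round(1))
for u in (92,233,373,514): q('nose',u,434,.03)
q('btn',679,151,.043); q('foot',678.5,143.5,.007);
```

```text
nose [ 0.5353 -0.3186  0.03  ] [ -56.3 -126. ]
nose [ 0.5432 -0.256   0.03  ] [-56.6 -62.9]
nose [ 0.5509 -0.195   0.03  ] [-56.8  -1.4]
nose [ 0.5586 -0.1343  0.03  ] [-56.9  59.8]
btn [ 0.4485 -0.048   0.043 ] [-177.1  131.2]
foot [ 0.4468 -0.0483  0.007 ] [-178.8  130.7]
```

>>> play_rows([
  [[0,-33,-11.3,0,0,0,0],[0,-33,-11.3,0,0,0,0],[0,-33,-11.3,0,0,0,0],[0,-33,-11.3,0,0,0,0],[0,0,0,40,0,0,0],[0,0,0,40,0,0,0],[0,0,0,40,0,0,0],[0,0,0,40,0,0,0],[0,0,0,40,0,0,0],[0,0,0,8,0,0,0],[0,0,0,3,0,0,0],[0,0,0,2,0,0,0],[0,0,0,1,0,0,0],[0,0,0,0,0,0,0],[0,0,0,0,0,0,0]],
])

```text
time_s: 3.65
ee_pos: [0.6259, -0.11, 0.0567]
tool_rot: [-180.0, 0.1, 172.6]
ft_force: [-0.0, 0.1, 0.2]
gripper_width: 0.0006
grip_force: 0.0
```

>>> play_rows([
  [[0,0,0,1,0,0,0],[0,0,0,1,0,0,0],[0,0,0,1,0,0,0],[0,0,0,0,0,0,0]],
])

```text
time_s: 4.05
ee_pos: [0.6252, -0.1099, 0.0525]
tool_rot: [180.0, -0.0, 172.6]
ft_force: [-0.8, -0.1, 0.3]
gripper_width: 0.0004
grip_force: 0.0
```

>>> play_rows([
  [[0,0,0,1,0,0,0],[0,0,0,0,0,0,0]],
])

```text
time_s: 4.25
ee_pos: [0.6253, -0.1099, 0.0515]
tool_rot: [180.0, -0.0, 172.6]
ft_force: [0.5, -0.5, -0.3]
gripper_width: 0.0002
grip_force: 0.0
```

>>> play_rows([
  [[0,0,0,0.7,0,0,0],[0,0,0,0,0,0,0]],
])

```text
time_s: 4.45
ee_pos: [0.6254, -0.1099, 0.051]
tool_rot: [180.0, -0.0, 172.6]
ft_force: [0.1, 0.1, -0.1]
gripper_width: 0.0008
grip_force: 0.0
```

>>> play_rows([
  [[0,0,0,0.7,0,0,0],[0,0,0,0,0,0,0]],
])

```text
time_s: 4.65
ee_pos: [0.6253, -0.1099, 0.0502]
tool_rot: [180.0, -0.0, 172.6]
ft_force: [-0.0, 0.5, 0.6]
gripper_width: 0.0003
grip_force: 0.0
```

>>> play_rows([
  [[0,0,0,0.7,0,0,0],[0,0,0,0,0,0,0]],
])

```text
time_s: 4.85
ee_pos: [0.6253, -0.1099, 0.0495]
tool_rot: [180.0, -0.0, 172.6]
ft_force: [-0.2, 0.1, 0.1]
gripper_width: 0.0006
grip_force: 0.0
```

Run:
```python
from h import *
snap('side','s2');snap('top','t2')
a=cv2.imread('pics/s2.png')[130:230,200:310];b=cv2.imread('pics/t2.png')[130:230,260:370]
cv2.imwrite('pics/s2c.png',cv2.resize(np.hstack([a,b]),None,fx=3.6,fy=4,interpolation=cv2.INTER_CUBIC))
print(state()['ft_force'],state()['ee_pos'])
```

```text
[-0.14477097  0.53432233  0.16353665] [ 0.62534002 -0.10989614  0.04957861]
```

View pics/s2c.png

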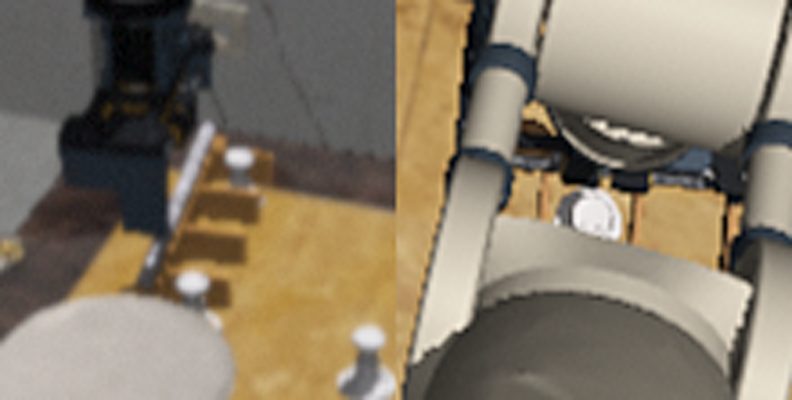

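The combined view shows the fingertip at left crop (120-168,235), just left of the rail line, possibly behind or beside it. I'll check with depth.

Run:
```python
from h import *
z=np.load('side1.npz');d=z['d'];p=z['p']
print('cam',-z['R'].T@z['t'])
pr=lambda X:cv2.projectPoints(np.array([X],float),cv2.Rodrigues(z['R'])[0],z['t'],z['K'],z['D'])[0].ravel().round(1)
print('tip',pr([.6253,-.1099,.0496]))
y,o=-0.1287,np.array([.60736,-.20085])
for g in (124,93,31,-31,-124): print(g,pr([*rk(7,g,y,o),.053]))
c,s=np.cos(y),np.sin(y);R=np.array([[c,-s],[s,c]])
for f in('side1','top1'):
  z=np.load(f+'.npz');d=z['d']
  V,U=np.mgrid[140:215,225:280] if f=='side1' else np.mgrid[150:190,290:425]
  n=cv2.undistortPoints(np.stack([U.ravel(),V.ravel()],1)[:,None].astype(float),z['K'],z['D'])[:,0]
  C=np.c_[n,np.ones(len(n))]*d[V,U].ravel()[:,None];W=(C-z['t'])@z['R']
  r=np.c_[(W[:,:2]-o)@R,W[:,2]]*1000
  for g in (93,31,-31,-93):
    m=(abs(r[:,0]-7)<20)&(abs(r[:,1]-g)<28)&(r[:,2]>42)&(r[:,2]<66)
    q=r[m];print(f,g,m.sum(),np.median(q,0).round(1) if m.any() else '', q[:,0].min().round(1),q[:,0].max().round(1), np.percentile(q[:,2],90).round(1))
```

```text
cam [0.46962026 0.97000847 0.75205123]
tip [240.4 196.7]
124 [237.3 201.7]
93 [240.  195.8]
31 [245.1 184.7]
-31 [249.9 174.4]
-124 [256.4 160.4]
side1 93 51 [ 2.2 94.1 53.6] -2.2 10.0 56.0
side1 31 53 [ 2.9 32.3 53.4] -2.4 11.8 55.8
side1 -31 41 [  2.  -32.1  53.7] -2.4 9.6 56.2
side1 -93 41 [  1.4 -93.1  53.5] -3.6 10.3 56.4
top1 93 145 [ 5.1 93.5 50.4] -0.7 12.8 54.4
top1 31 141 [ 5.  30.1 50.7] -1.5 13.2 54.0
top1 -31 144 [  4.9 -31.3  50.3] -1.5 12.7 53.7
top1 -93 144 [  4.8 -93.1  50.2] -1.4 12.9 53.5
```

Run:
```python
from h import *
y,o=-0.1287,np.array([.60736,-.20085])
c,s=np.cos(y),np.sin(y);R=np.array([[c,-s],[s,c]])
z=np.load('s2.npz');d=z['d'];V,U=np.mgrid[140:215,215:275]
n=cv2.undistortPoints(np.stack([U.ravel(),V.ravel()],1)[:,None].astype(float),z['K'],z['D'])[:,0]
C=np.c_[n,np.ones(len(n))]*d[V,U].ravel()[:,None];W=(C-z['t'])@z['R']
r=np.c_[(W[:,:2]-o)@R,W[:,2]]*1000
P=z['p'][V,U].reshape(-1,3)
for u in (236,240,243):
  for v in range(170,206,2):
    i=(v-140)*60+u-215; print(u,v,r[i].round(0),P[i])
img=cv2.imread('pics/s2.png')[165:215,215:275];cv2.imwrite('pics/s2d.png',cv2.resize(img,None,fx=10,fy=10,interpolation=cv2.INTER_CUBIC))
```

```text
236 170 [-10. 180. 188.] [27 34 42]
236 172 [ -8. 173. 177.] [31 40 47]
236 174 [ -7. 173. 172.] [26 35 41]
236 176 [ -8. 175. 167.] [25 33 39]
236 178 [ 13. 103. 117.] [28 36 44]
236 180 [ 13. 104. 111.] [31 36 43]
236 182 [ 14. 101. 103.] [30 38 46]
236 184 [ 15. 102.  97.] [28 35 43]
236 186 [ 14. 104.  92.] [30 37 42]
236 188 [ 53. -27.   1.] [134 106  59]
236 190 [ 48. -12.   3.] [188 150  86]
236 192 [47. -6. -0.] [191 157  90]
236 194 [44.  5. -0.] [187 147  77]
236 196 [39. 23.  4.] [183 142  69]
236 198 [37. 33.  4.] [187 146  74]
236 200 [34. 41.  2.] [172 136  71]
236 202 [  5. 142.  64.] [115  92  65]
236 204 [-23. 240. 125.] [186 176 162]
240 170 [-21. 181. 189.] [26 34 40]
240 172 [-18. 172. 178.] [29 35 45]
240 174 [-18. 172. 172.] [30 34 44]
240 176 [-19. 179. 170.] [34 39 46]
240 178 [  1. 106. 120.] [29 34 43]
240 180 [  1. 106. 114.] [30 37 44]
240 182 [  2. 103. 106.] [29 38 42]
240 184 [  2. 105. 100.] [26 33 41]
240 186 [  3. 102.  92.] [27 35 42]
240 188 [  4. 100.  84.] [86 73 52]
240 190 [ 37. -19.   0.] [180 149  89]
240 192 [32.  1.  6.] [175 142  86]
240 194 [ 9. 86. 55.] [161 143 115]
240 196 [ 6. 97. 55.] [121 113 109]
240 198 [  4. 104.  53.] [73 69 71]
240 200 [  2. 114.  53.] [65 64 64]
240 202 [ -4. 133.  59.] [70 59 44]
240 204 [-32. 236. 124.] [152 142 133]
243 170 [-29. 182. 191.] [25 32 38]
243 172 [-26. 173. 180.] [29 35 41]
243 174 [-26. 173. 174.] [29 33 39]
243 176 [-27. 176. 170.] [30 33 42]
243 178 [-26. 176. 164.] [24 31 40]
243 180 [ -8. 109. 116.] [30 36 44]
243 182 [ -7. 106. 108.] [30 37 43]
243 184 [ -7. 106. 102.] [27 38 46]
243 186 [ -5. 102.  92.] [32 36 44]
243 188 [ -6. 104.  88.] [41 43 44]
243 190 [ 6. 62. 53.] [92 89 89]
243 192 [ 3. 74. 55.] [135 133 139]
243 194 [ 1. 81. 52.] [104 104 108]
243 196 [-1. 90. 51.] [73 68 70]
243 198 [-2. 93. 47.] [66 54 47]
243 200 [ 0. 87. 36.] [93 67 47]
243 202 [-2. 96. 35.] [79 57 35]
243 204 [-41. 239. 127.] [147 131 112]
```

View pics/s2d.png

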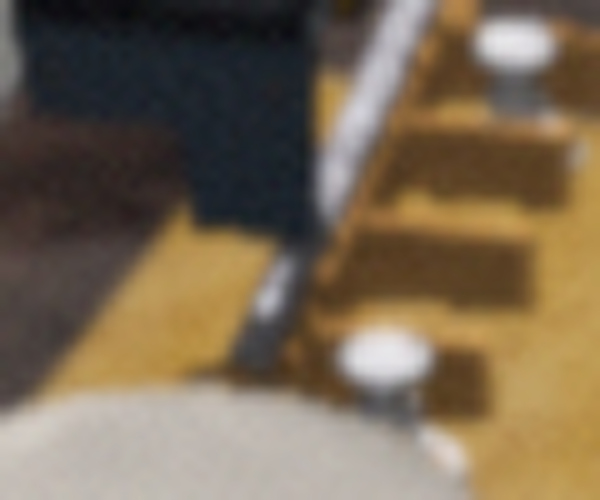

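The enlarged crop shows the finger's lower edge at about (190-310,230), floating well above the rail, at z ≈ 85 mm by depth although the TCP reads 50 mm. I'll check this against the wrist camera.

Run:
```python
from h import *
z=np.load('w1.npz')
print(cv2.projectPoints(np.array([[.50024701,-.04908693,.2691665]]),cv2.Rodrigues(z['R'])[0],z['t'],z['K'],z['D'])[0].ravel())
for u in (268,274,290,296):
  print(u,[(v,*(1000*(atd('w1',u,v)-[.50025,-.04909,.26917])).round(0)) for v in range(226,300,8)])
s=state();print(s['q'],s['joint_efforts'])
```

```text
[280.92039945 239.64521019]
268 [(226, np.float64(67.0), np.float64(-26.0), np.float64(-269.0)), (234, np.float64(-19.0), np.float64(-4.0), np.float64(46.0)), (242, np.float64(-19.0), np.float64(-4.0), np.float64(57.0)), (250, np.float64(-19.0), np.float64(-4.0), np.float64(67.0)), (258, np.float64(-37.0), np.float64(0.0), np.float64(124.0)), (266, np.float64(-36.0), np.float64(0.0), np.float64(127.0)), (274, np.float64(-35.0), np.float64(0.0), np.float64(128.0)), (282, np.float64(-33.0), np.float64(-0.0), np.float64(128.0)), (290, np.float64(-31.0), np.float64(-0.0), np.float64(128.0)), (298, np.float64(-29.0), np.float64(-1.0), np.float64(129.0))]
274 [(226, np.float64(68.0), np.float64(-17.0), np.float64(-269.0)), (234, np.float64(-17.0), np.float64(-2.0), np.float64(40.0)), (242, np.float64(-18.0), np.float64(-2.0), np.float64(54.0)), (250, np.float64(-17.0), np.float64(-2.0), np.float64(63.0)), (258, np.float64(-17.0), np.float64(-1.0), np.float64(73.0)), (266, np.float64(-17.0), np.float64(-1.0), np.float64(81.0)), (274, np.float64(-34.0), np.float64(2.0), np.float64(126.0)), (
[... 929 characters left out ...]
5.0)), (242, np.float64(-38.0), np.float64(8.0), np.float64(116.0)), (250, np.float64(-38.0), np.float64(8.0), np.float64(122.0)), (258, np.float64(-38.0), np.float64(8.0), np.float64(129.0)), (266, np.float64(-38.0), np.float64(7.0), np.float64(133.0)), (274, np.float64(-37.0), np.float64(7.0), np.float64(134.0)), (282, np.float64(-34.0), np.float64(7.0), np.float64(133.0)), (290, np.float64(-33.0), np.float64(7.0), np.float64(134.0)), (298, np.float64(-31.0), np.float64(6.0), np.float64(134.0))]
[-1.53537217e+01  3.72574759e+01  8.33444795e+01  3.38854429e-04
  5.94017918e+01 -9.79815935e+01] [-1.40669934e-03 -9.38249087e+01 -3.04348934e+01 -4.03813971e-02
  6.60576252e-02 -4.85792884e-05]
```

Both cameras agree that the real fingertips are about 36 mm above the reported TCP, so I'll keep descending and feel for contact.

>>> play_rows([
  [[0,0,0,5,0,0,0],[0,0,0,5,0,0,0],[0,0,0,5,0,0,0],[0,0,0,5,0,0,0],[0,0,0,0,0,0,0],[0,0,0,0,0,0,0]],
])

```text
time_s: 5.55
ee_pos: [0.6253, -0.1099, 0.0295]
tool_rot: [180.0, -0.0, 172.6]
ft_force: [-0.1, -1.3, -0.1]
gripper_width: 0.0006
grip_force: 0.0
```

>>> play_rows([
  [[0,0,0,2,0,0,0],[0,0,0,2,0,0,0],[0,0,0,2,0,0,0],[0,0,0,0,0,0,0],[0,0,0,0,0,0,0]],
])

```text
time_s: 6.05
ee_pos: [0.6254, -0.1099, 0.0236]
tool_rot: [180.0, -0.0, 172.6]
ft_force: [0.2, 0.7, 0.6]
gripper_width: 0.0003
grip_force: 0.0
```

Run:
```python
from h import *
y,o=-0.1287,np.array([.60736,-.20085])
c,s=np.cos(y),np.sin(y);R=np.array([[c,-s],[s,c]])
print(state()['ee_pos'],state()['ft_force']);snap('side','s3')
print([(v,((atd('s3',u,v)[:2]-o)@R*1000).round(0).tolist(),(atd('s3',u,v)[2]*1000).round(0)) for u in (239,) for v in range(184,202)])
```

```text
[ 0.62538488 -0.1098986   0.02358885] [0.23160399 0.67680346 0.56681652]
[(184, [-15.0, 176.0], np.float64(144.0)), (185, [-14.0, 172.0], np.float64(139.0)), (186, [-14.0, 173.0], np.float64(136.0)), (187, [5.0, 106.0], np.float64(90.0)), (188, [6.0, 103.0], np.float64(85.0)), (189, [6.0, 104.0], np.float64(83.0)), (190, [7.0, 101.0], np.float64(77.0)), (191, [5.0, 107.0], np.float64(78.0)), (192, [6.0, 104.0], np.float64(72.0)), (193, [6.0, 105.0], np.float64(70.0)), (194, [8.0, 100.0], np.float64(63.0)), (195, [7.0, 103.0], np.float64(62.0)), (196, [10.0, 91.0], np.float64(51.0)), (197, [8.0, 99.0], np.float64(53.0)), (198, [5.0, 110.0], np.float64(57.0)), (199, [4.0, 115.0], np.float64(57.0)), (200, [4.0, 118.0], np.float64(55.0)), (201, [1.0, 128.0], np.float64(59.0))]
```

>>> play_rows([
  [[0,0,0,1,0,0,0],[0,0,0,1,0,0,0],[0,0,0,1,0,0,0],[0,0,0,0,0,0,0]],
])

```text
time_s: 6.5
ee_pos: [0.6255, -0.1099, 0.0209]
tool_rot: [-180.0, 0.0, 172.6]
ft_force: [-1.1, -0.1, 5.6]
gripper_width: 0.0004
grip_force: 2.7
```

>>> play_rows([
  [[0,0,0,1,0,0,0],[0,0,0,1,0,0,0],[0,0,0,0,0,0,0]],
])

```text
time_s: 6.8
ee_pos: [0.6256, -0.1099, 0.0205]
tool_rot: [-180.0, 0.1, 172.6]
ft_force: [-9.0, 1.6, 30.8]
gripper_width: 0.0006
grip_force: 15.1
```

>>> play_rows([
  [[0,0,0,1,0,0,0],[0,0,0,0,0,0,0]],
])

```text
time_s: 7.0
ee_pos: [0.6257, -0.1099, 0.0203]
tool_rot: [-180.0, 0.1, 172.6]
ft_force: [-14.2, 3.6, 42.4]
gripper_width: 0.0005
grip_force: 21.7
```

>>> play_rows([
  [[0,0,0,-3,0,0,0],[0,0,0,-17,0,0,0],[0,0,-20,0,0,0,0],[0,0,-21,0,0,0,0],[0,0,-21,0,0,0,0],[0,0,0,0,0,0,0],[0,0,0,10,0,0,0],[0,0,0,4,0,0,0],[0,0,0,1,0,0,0],[0,0,0,1,0,0,0],[0,0,0,1,0,0,0],[0,0,0,0.5,0,0,0],[0,0,0,0,0,0,0],[0,0,0,0,0,0,0]],
])

```text
time_s: 8.4
ee_pos: [0.6175, -0.1709, 0.0208]
tool_rot: [180.0, 0.0, 172.6]
ft_force: [-2.7, 4.1, 9.7]
gripper_width: 0.0007
grip_force: 4.8
```

Contact on the second length. Now the third.

>>> play_rows([
  [[0,0,0,-3,0,0,0],[0,0,0,-14.5,0,0,0],[0,0,-20,0,0,0,0],[0,0,-21,0,0,0,0],[0,0,-21,0,0,0,0],[0,0,0,0,0,0,0],[0,0,0,10,0,0,0],[0,0,0,4,0,0,0],[0,0,0,1,0,0,0],[0,0,0,1,0,0,0],[0,0,0,1,0,0,0],[0,0,0,0.5,0,0,0],[0,0,0,0,0,0,0],[0,0,0,0,0,0,0]],
])

```text
time_s: 9.8
ee_pos: [0.6096, -0.2324, 0.0208]
tool_rot: [180.0, 0.0, 172.6]
ft_force: [-2.3, 3.6, 9.4]
gripper_width: 0.0009
grip_force: 4.7
```

>>> play_rows([
  [[0,0,0,-20,0,0,0],[22,0,0,-45,0,0,0],[22,0,0,-45,0,0,0],[22,0,0,0,0,0,0],[22,0,0,0,0,0,0]],
])

```text
time_s: 10.3
ee_pos: [0.6101, -0.233, 0.1314]
tool_rot: [-180.0, 0.1, 172.6]
ft_force: [0.5, 0.4, -0.3]
gripper_width: 0.0202
grip_force: 0.0
```

Run:
```python
from h import *
y,o=-0.1287,np.array([.606,-.2018])
t=rk(-230,133,y,o);s=state();print(t,s['ee_pos'],s['gripper_width'],go([*t,.13]))
snap('top','t3')
for h in(0.043,): print(h)
```

```text
[ 0.39497208 -0.04038062] [ 0.61011435 -0.2329826   0.13139189] 0.020216869172248245 [238.  163.5   0.7]
0.043
```

>>> play_rows([
  [[22,30,20.5,0,0,0,0],[22,30,20.5,0,0,0,0],[22,30,20.5,0,0,0,0],[22,30,20.5,0,0,0,0],[22,30,20.5,0,0,0,0],[22,30,20.5,0,0,0,0],[22,29,20.5,0,0,0,0],[22,29,20,0,0,0,0],[22,0,0,35,0,0,0],[22,0,0,35,0,0,0],[22,0,0,35,0,0,0],[22,0,0,35,0,0,0],[22,0,0,8,0,0,0],[22,0,0,5,0,0,0],[22,0,0,0,0,0,0],[22,0,0,0,0,0,0]],
])

```text
time_s: 11.95
ee_pos: [0.395, -0.0403, -0.0219]
tool_rot: [-180.0, 0.1, 172.6]
ft_force: [0.5, -0.3, 1.2]
gripper_width: 0.0203
grip_force: 0.0
```

Run:
```python
from h import *
snap('wrist','w2');p=cv2.imread('pics/w2.png')[20:420,80:480]
cv2.imwrite('pics/w2c.png',cv2.resize(p,None,fx=1.5,fy=1.5,interpolation=cv2.INTER_CUBIC))
```

```text
(no output)
```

View pics/w2c.png

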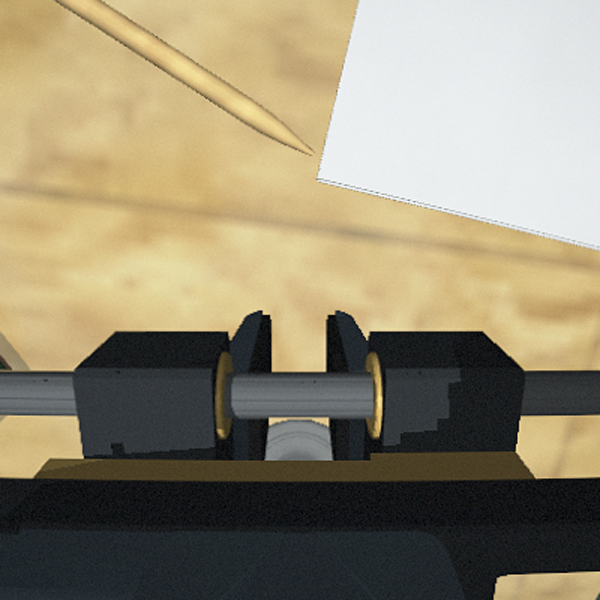

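The stamp's foot is centred between the open fingers at (298,440). Pushing toward the rack now.

>>> play_rows([
  [[22,0,0,4,0,0,0],[22,0,0,2.5,0,0,0],[22,0,0,0,0,0,0],[22,-6,0,0,0,0,0],[22,-6,0,0,0,0,0],[22,-4,0,0,0,0,0],[22,-5,0,0,0,0,0],[22,-7,0,0,0,0,0],[22,-10,0,0,0,0,0],[22,-10,0,0,0,0,0],[22,-10,0,0,0,0,0],[22,-10,0,0,0,0,0],[22,-10,0,0,0,0,0],[22,-8,0,0,0,0,0],[22,-7,0,0,0,0,0],[22,-5,0,0,0,0,0],[22,-3,0,0,0,0,0],[22,-2,0,0,0,0,0],[22,0,0,0,0,0,0],[22,0,0,0,0,0,0]],
])

```text
time_s: 14.0
ee_pos: [0.4963, -0.0534, -0.0294]
tool_rot: [180.0, -0.0, 172.6]
ft_force: [0.0, 0.4, -0.3]
gripper_width: 0.0203
grip_force: 0.0
```

>>> play_rows([
  [[22,20,0,0,0,0,0],[22,0,0,-40,0,0,0],[22,0,0,-40,0,0,0],[22,0,0,-40,0,0,0],[22,0,0,-40,0,0,0],[22,0,0,0,0,0,8],[22,0,0,0,0,0,8],[22,0,0,0,0,0,8],[22,0,0,0,0,0,8],[22,0,0,0,0,0,8],[22,0,0,0,0,0,8],[22,0,0,0,0,0,8],[22,0,0,0,0,0,8],[22,0,0,0,0,0,8],[22,0,0,0,0,0,8],[22,0,0,0,0,0,8],[22,0,0,0,0,0,2],[22,40,0,0,0,0,0],[22,40,0,0,0,0,0],[22,0,0,0,0,0,0]],
])

```text
time_s: 16.0
ee_pos: [0.4868, 0.0319, 0.1306]
tool_rot: [-180.0, -0.0, 82.8]
ft_force: [0.1, -0.1, 0.3]
gripper_width: 0.0199
grip_force: 0.0
```

Run:
```python
from h import *
s=state();print(s['ee_pos'],s['tool_rot'],s['q'])
snap('top','t4');snap('side','s4')
a=cv2.imread('pics/t4.png')[150:270,260:400];b=cv2.imread('pics/s4.png')[140:260,200:340]
cv2.imwrite('pics/c4.png',cv2.resize(np.hstack([a,b]),None,fx=2.8,fy=4,interpolation=cv2.INTER_CUBIC))
```

```text
[0.48683111 0.03187447 0.13058737] [-1.79992544e+02 -4.60992039e-02  8.27810905e+01] [-3.30790208e+00  2.10544568e+01  9.97471109e+01  5.41341879e-02
  5.92027382e+01  3.88328590e+00]
```

View pics/c4.png

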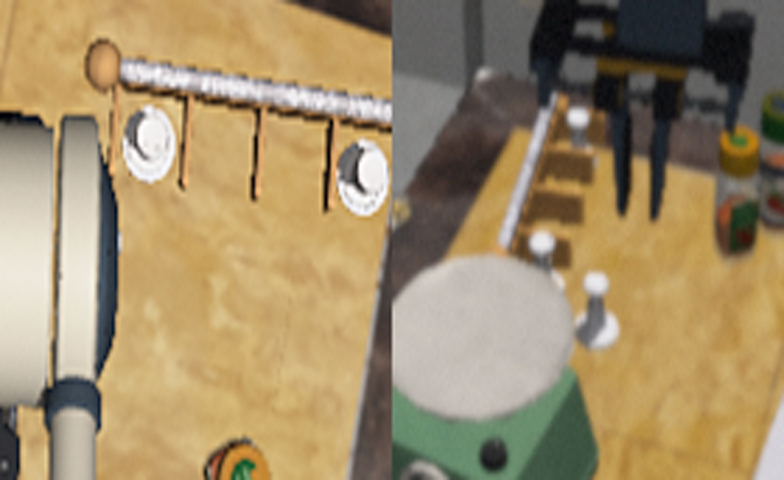

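The stamp stands upright; in the side half its button is at (596,284) and its foot at (600,328). The top view is blocked by the arm.

Run:
```python
from h import *
y,o=-0.1287,np.array([.606,-.2018]);c,s=np.cos(y),np.sin(y);R=np.array([[c,-s],[s,c]])
f=lambda F,u,v,h:((atz(F,200+(u-392+.5)/2.8-.5,140+(v+.5)/4-.5,h)[:2]-o)@R*1000).round(1)
print('now',f('s4',596,284,.043),f('s4',600,328,.004),'stored a',f('s4',542,243,.043),'b',f('s4',579,120,.043))
# same camera, first picture: segment white button blob by depth
for F in('side1','s4'):
  z=np.load(F+'.npz');d=z['d'];V,U=np.mgrid[160:240,225:330]
  n=cv2.undistortPoints(np.stack([U.ravel(),V.ravel()],1)[:,None].astype(float),z['K'],z['D'])[:,0]
  C=np.c_[n,np.ones(len(n))]*d[V,U].ravel()[:,None];W=(C-z['t'])@z['R'];r=np.c_[(W[:,:2]-o)@R,W[:,2]]*1000
  m=(r[:,2]>36)&(r[:,2]<48)&(r[:,0]<-70)&(r[:,0]>-190)&(r[:,1]>90)&(r[:,1]<170)
  q=r[m];print(F,m.sum(),q.min(0),q.max(0),q.mean(0))
t=rk(-90,193,y,o);print(go([*t,-.022]))
```

```text
now [-94.5 135.5] [-98.2 132.8] stored a [-30.8  95.4] b [-32.4 -86.7]
side1 48 [-188.23218725  116.20294191   38.06536085] [-165.70360408  147.61072392   47.25045449] [-176.69590486  136.09345118   43.69151304]
s4 45 [-107.31972843  122.22300044   39.77934407] [-82.05344567 146.2992906   47.21963269] [-94.30711221 135.32286429  43.4989133 ]
[-20.7  58.  152.5]
```

Run:
```python
from h import *
y,o=-0.1287,np.array([.606,-.2018]);c,s=np.cos(y),np.sin(y);R=np.array([[c,-s],[s,c]])
for u,v in [(257,152),(254,158),(250,150),(250,170),(245,195),(238,211),(252,165)]:
  X=atd('top1',u,v);print(u,v,X.round(3),((X[:2]-o)@R*1000).round(0),np.load('top1.npz')['p'][v,u])
```

```text
257 152 [0.676 0.028 0.   ] [ 39. 236.] [175 146  90]
254 158 [ 0.435 -0.009  1.293] [-194.  169.] [55 71 57]
250 150 [0.671 0.042 0.052] [ 33. 250.] [36 48 39]
250 170 [0.614 0.04  0.12 ] [-23. 241.] [183 174 167]
245 195 [0.571 0.058 0.001] [-68. 254.] [201 168 115]
238 211 [0.533 0.076 0.003] [-108.  266.] [191 154 101]
252 165 [0.639 0.039 0.029] [  2. 243.] [73 84 73]
```

>>> play_rows([
  [[22,-18,28,0,0,0,0.1],[22,-18,28,0,0,0,0],[22,0,0,35,0,0,0],[22,0,0,35,0,0,0],[22,0,0,35,0,0,0],[22,0,0,35,0,0,0],[22,0,0,12,0,0,0],[22,0,0,6,0,0,0],[22,0,0,1,0,0,0],[22,0,0,0,0,0,0],[22,0,0,0,0,0,0]],
])

```text
time_s: 17.2
ee_pos: [0.5387, -0.0146, -0.0271]
tool_rot: [179.9, 0.0, 82.5]
ft_force: [0.6, -0.2, -0.3]
gripper_width: 0.0202
grip_force: 0.0
```

Run:
```python
from h import *
y,o=-0.1287,np.array([.606,-.2018]);c,s=np.cos(y),np.sin(y);R=np.array([[c,-s],[s,c]])
s_=state();print(s_['ee_pos'],((s_['ee_pos'][:2]-o)@R*1000).round(1),s_['ft_force'],go([*rk(-92,6,y,o),-.0285]))
```

```text
[ 0.53870711 -0.01458951 -0.02713814] [-90.8 177. ] [ 0.57246699 -0.17456745 -0.32918796] [-171.    -1.     1.4]
```

Now the lateral push of 171 mm, first part.

>>> play_rows([
  [[22,-3,0,0,0,0,0],[22,-4,0,0,0,0,0],[22,-5,0,0,0,0,0],[22,-7,0,0,0,0,0],[22,-10,0,0,0,0,0],[22,-12,0,0,0,0,0],[22,-12,0,0,0,0,0],[22,-12,0,0,0,0,0],[22,-12,0,0,0,0,0],[22,-12,0,0,0,0,0],[22,-12,0,0,0,0,0],[22,-12,0,0,0,0,0],[22,-12,0,0,0,0,0],[22,-12,0,0,0,0,0],[22,-11,0,0,0,0,0],[22,-9,0,0,0,0,0],[22,-7,0,0,0,0,0],[22,-4,0,0,0,0,0],[22,-2,0,0,0,0,0],[22,0,0,0,0,0,0]],
])

```text
time_s: 19.2
ee_pos: [0.5157, -0.1831, -0.0284]
tool_rot: [-180.0, 0.0, 82.5]
ft_force: [0.1, -0.4, 4.2]
gripper_width: 0.0199
grip_force: 2.0
```

>>> play_rows([
  [[22,20,0,0,0,0,0],[22,0,0,-40,0,0,0],[22,0,0,-40,0,0,0],[22,0,0,-40,0,0,0],[22,0,0,-40,0,0,0],[22,0,0,0,0,0,-8],[22,0,0,0,0,0,-8],[22,0,0,0,0,0,-8],[22,0,0,0,0,0,-8],[22,0,0,0,0,0,-8],[22,0,0,0,0,0,-8],[22,0,0,0,0,0,-8],[22,0,0,0,0,0,-8],[22,0,0,0,0,0,-8],[22,0,0,0,0,0,-8],[22,0,0,0,0,0,-8],[22,0,0,0,0,0,-2],[22,40,20,0,0,0,0],[22,40,20,0,0,0,0],[22,0,0,0,0,0,0]],
])

```text
time_s: 21.2
ee_pos: [0.4386, -0.1098, 0.1309]
tool_rot: [179.9, -0.3, 172.6]
ft_force: [-0.1, -0.1, 0.5]
gripper_width: 0.02
grip_force: 0.0
```

Run:
```python
from h import *
y,o=-0.1287,np.array([.606,-.2018]);c,s=np.cos(y),np.sin(y);R=np.array([[c,-s],[s,c]])
s_=state();print(s_['ee_pos'],s_['tool_rot'],((s_['ee_pos'][:2]-o)@R*1000).round(1),s_['ft_force'])
snap('top','t5');snap('side','s5')
for F,(v0,v1,u0,u1) in(('s5',(150,240,225,330)),('t5',(150,260,290,430)),('side1',(150,240,225,330))):
  z=np.load(F+'.npz');d=z['d'];V,U=np.mgrid[v0:v1,u0:u1]
  n=cv2.undistortPoints(np.stack([U.ravel(),V.ravel()],1)[:,None].astype(float),z['K'],z['D'])[:,0]
  C=np.c_[n,np.ones(len(n))]*d[V,U].ravel()[:,None];W=(C-z['t'])@z['R'];r=np.c_[(W[:,:2]-o)@R,W[:,2]]*1000
  for nm,(x0,x1,y0,y1) in dict(stamp=(-150,-60,-90,60),a=(-60,-5,65,120),b=(-60,-5,-120,-65)).items():
    m=(r[:,2]>37)&(r[:,2]<48)&(r[:,0]<x1)&(r[:,0]>x0)&(r[:,1]>y0)&(r[:,1]<y1)
    if m.any(): q=r[m];print(F,nm,m.sum(),q.min(0).round(1),q.max(0).round(1),q.mean(0).round(1))
a=cv2.imread('pics/t5.png')[150:270,290:430];b=cv2.imread('pics/s5.png')[140:260,200:340]
cv2.imwrite('pics/c5.png',cv2.resize(np.hstack([a,b]),None,fx=2.8,fy=4,interpolation=cv2.INTER_CUBIC))
```

```text
[ 0.43855111 -0.10982108  0.13087101] [179.92673366  -0.31436679 172.60518333] [-177.9   69.7] [-0.14747013 -0.11831411  0.51206152]
s5 stamp 34 [-106.4  -39.4   40.3] [-83.2 -12.8  47.6] [-94.3 -23.2  44. ]
s5 a 42 [-41.6  81.7  40.9] [-17.8 108.2  45.9] [-29.9  94.7  43.5]
s5 b 30 [ -42.2 -102.6   39.6] [-17.5 -77.7  46. ] [-30.1 -89.6  44. ]
t5 stamp 24 [-88.2 -34.7  37.2] [-79.6 -15.6  46.8] [-84.3 -25.8  41.2]
t5 a 91 [-41.   83.3  37.2] [-16.6 107.   47.4] [-29.1  94.6  41.6]
t5 b 88 [ -41.5 -102.7   37.2] [-15.8 -77.9  47.3] [-28.6 -90.9  41.2]
side1 a 42 [-42.8  83.4  40.1] [-16.8 107.7  47.3] [-30.2  95.8  44.3]
side1 b 31 [ -43.1 -104.9   40.3] [-17.  -77.7  46.8] [-30.3 -89.6  43.9]
```

View pics/c5.png

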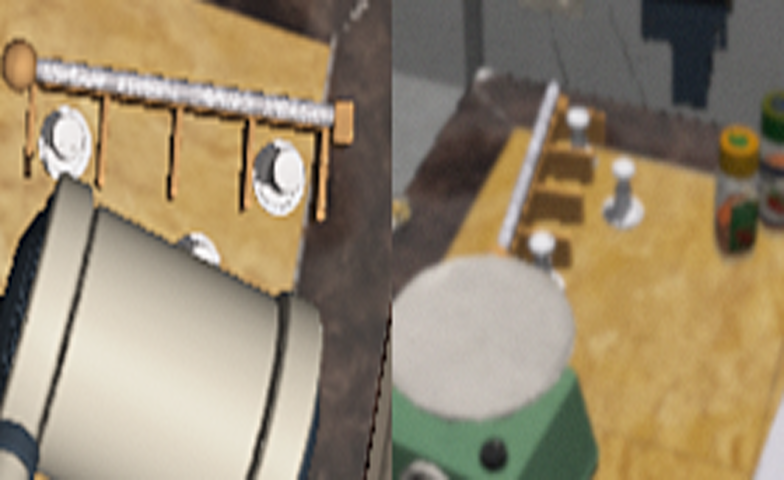

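The stamp is upright, with its button at (625,165) in the side half, at rack (-94,-25.5). That is about 5 mm left of the third gap's axis, so I'll push diagonally first and then straight in.

>>> play_rows([
  [[22,-12,-32,0,0,0,0],[22,-12,-32,0,0,0,0],[22,-12,-31,0,0,0,0],[22,0,0,35,0,0,0],[22,0,0,35,0,0,0],[22,0,0,35,0,0,0],[22,0,0,35,0,0,0],[22,0,0,12,0,0,0],[22,0,0,6,0,0,0],[22,0,0,0,0,0,0],[22,0,0,0,0,0,0]],
])

```text
time_s: 22.4
ee_pos: [0.4685, -0.2125, -0.0252]
tool_rot: [-180.0, 0.1, 172.5]
ft_force: [-0.4, -0.4, -0.2]
gripper_width: 0.0201
grip_force: 0.0
```

Run:
```python
from h import *
y,o=-0.1287,np.array([.606,-.2018]);c,s=np.cos(y),np.sin(y);R=np.array([[c,-s],[s,c]])
s_=state();print(s_['ee_pos'],s_['tool_rot'],((s_['ee_pos'][:2]-o)@R*1000).round(1),s_['ft_force'])
```

```text
[ 0.46850963 -0.21251604 -0.02523366] [-1.79954338e+02  1.00189933e-01  1.72534373e+02] [-135.   -28.3] [-0.40368755 -0.4047071  -0.23818941]
```

>>> play_rows([
  [[22,5,2.5,0,0,0,0],[22,0,0,2.8,0,0,0],[22,0,0,0,0,0,0],[22,-5,0,0,0,0,0],[22,-4,0,0,0,0,0],[22,-3,-0.9,0,0,0,0],[22,-3,-0.9,0,0,0,0],[22,-3,-0.9,0,0,0,0],[22,-3,-0.9,0,0,0,0],[22,-3,-0.9,0,0,0,0],[22,-3,-0.9,0,0,0,0],[22,0,0,0,0,0,0],[22,0,0,0,0,0,0]],
])

```text
time_s: 23.7
ee_pos: [0.4891, -0.2177, -0.0292]
tool_rot: [-180.0, 0.0, 172.5]
ft_force: [0.2, -0.8, 0.1]
gripper_width: 0.02
grip_force: 0.0
```

Run:
```python
from h import *
y,o=-0.1287,np.array([.606,-.2018]);c,s=np.cos(y),np.sin(y);R=np.array([[c,-s],[s,c]])
s_=state();print(s_['ee_pos'],s_['tool_rot'],((s_['ee_pos'][:2]-o)@R*1000).round(1),s_['ft_force'])
snap('side','s6');snap('top','t6')
for F,(v0,v1,u0,u1) in(('s6',(150,240,225,330)),('t6',(150,260,290,430))):
  z=np.load(F+'.npz');d=z['d'];V,U=np.mgrid[v0:v1,u0:u1]
  n=cv2.undistortPoints(np.stack([U.ravel(),V.ravel()],1)[:,None].astype(float),z['K'],z['D'])[:,0]
  C=np.c_[n,np.ones(len(n))]*d[V,U].ravel()[:,None];W=(C-z['t'])@z['R'];r=np.c_[(W[:,:2]-o)@R,W[:,2]]*1000
  P=z['p'][V,U].reshape(-1,3)
  m=(r[:,2]>37)&(r[:,2]<48)&(r[:,0]<-5)&(r[:,0]>-140)&(r[:,1]>-60)&(r[:,1]<0)&(P.min(1)>110)
  if m.any(): q=r[m];print(F,m.sum(),q.min(0).round(1),q.max(0).round(1),q.mean(0).round(1))
```

```text
[ 0.48906479 -0.21771416 -0.02918831] [-1.79998544e+02  3.55403338e-03  1.72527842e+02] [-113.9  -30.8] [ 0.24235731 -0.79976741  0.10180086]
```

>>> play_rows([
  [[22,-3,0,0,0,0,0],[22,-3,0,0,0,0,0],[22,-3,0,0,0,0,0],[22,-3,0,0,0,0,0],[22,-3,0,0,0,0,0],[22,-3,0,0,0,0,0],[22,-3,0,0,0,0,0],[22,-3,0,0,0,0,0],[22,-3,0,0,0,0,0],[22,0,0,0,0,0,0]],
])

```text
time_s: 24.8
ee_pos: [0.5163, -0.2213, -0.0292]
tool_rot: [-180.0, 0.0, 172.5]
ft_force: [-0.6, -0.4, 0.9]
gripper_width: 0.0202
grip_force: 0.0
```

>>> play_rows([
  [[22,-3,0,0,0,0,0],[22,-3,0,0,0,0,0],[22,-3,0,0,0,0,0],[22,-2,0,0,0,0,0],[22,-2,0,0,0,0,0],[22,0,0,0,0,0,0],[22,0,0,0,0,0,0]],
])

```text
time_s: 25.5
ee_pos: [0.5287, -0.2229, -0.0292]
tool_rot: [180.0, -0.0, 172.5]
ft_force: [-0.2, -0.7, -0.1]
gripper_width: 0.02
grip_force: 0.0
```

```bash
cat > m.py <<'E'
from h import *
import sys
y,o=-0.1287,np.array([.606,-.2018]);c,s=np.cos(y),np.sin(y);R=np.array([[c,-s],[s,c]])
s_=state();print(s_['ee_pos'],((s_['ee_pos'][:2]-o)@R*1000).round(1),s_['ft_force'])
k=sys.argv[1];snap('side','s'+k);snap('top','t'+k)
for F,(v0,v1,u0,u1) in(('s'+k,(150,240,225,330)),('t'+k,(150,260,290,430))):
  z=np.load(F+'.npz');d=z['d'];V,U=np.mgrid[v0:v1,u0:u1]
  n=cv2.undistortPoints(np.stack([U.ravel(),V.ravel()],1)[:,None].astype(float),z['K'],z['D'])[:,0]
  C=np.c_[n,np.ones(len(n))]*d[V,U].ravel()[:,None];W=(C-z['t'])@z['R'];r=np.c_[(W[:,:2]-o)@R,W[:,2]]*1000
  P=z['p'][V,U].reshape(-1,3)
  for y0 in(-60,65,-120):
    m=(r[:,2]>37)&(r[:,2]<48)&(r[:,0]<-3)&(r[:,0]>-140)&(r[:,1]>y0)&(r[:,1]<y0+57)&(P.min(1)>70)
    if m.any(): q=r[m];print(F,y0,m.sum(),q.min(0).round(1),q.max(0).round(1),q.mean(0).round(1))
E
python3 m.py 7
```

```text
[ 0.52865266 -0.2228998  -0.02919746] [-74.  -30.9] [-0.2289078  -0.67947905 -0.08438924]
s7 65 35 [-41.2  83.7  39.1] [-20.7 106.7  46.7] [-30.4  95.6  43.7]
t7 65 90 [-41.1  83.2  37.8] [-16.7 107.5  46.7] [-28.4  94.9  42. ]
```

>>> play_rows([
  [[22,-2,0,0,0,0,0],[22,-2,0,0,0,0,0],[22,-2,0,0,0,0,0],[22,-1.5,0,0,0,0,0],[22,-1,0,0,0,0,0],[22,0,0,0,0,0,0],[22,0,0,0,0,0,0]],
])

```text
time_s: 26.3
ee_pos: [0.5371, -0.224, -0.0292]
tool_rot: [-180.0, 0.0, 172.5]
ft_force: [0.2, -0.1, 0.4]
gripper_width: 0.0199
grip_force: 0.0
```

>>> play_rows([
  [[22,20,0,0,0,0,0],[22,20,0,0,0,0,0],[22,0,0,-40,0,0,0],[22,0,0,-40,0,0,0],[22,0,0,-40,0,0,0],[22,0,0,-40,0,0,0],[22,25,40,0,0,0,0],[22,25,40,0,0,0,0],[22,20,40,0,0,0,0],[22,10,40,0,0,0,0],[22,0,40,0,0,0,0],[22,0,40,0,0,0,0],[22,0,40,0,0,0,0],[22,0,0,0,0,0,0],[22,0,0,0,0,0,0]],
])

```text
time_s: 27.8
ee_pos: [0.4544, 0.0698, 0.1308]
tool_rot: [-180.0, 0.0, 172.7]
ft_force: [-0.0, -0.3, 0.1]
gripper_width: 0.02
grip_force: 0.0
```

```bash
python3 m.py 8
python3 - <<'E'
import cv2,numpy as np
a=cv2.imread('pics/t8.png')[150:230,290:430];b=cv2.imread('pics/s8.png')[140:220,200:340]
cv2.imwrite('pics/c8.png',cv2.resize(np.vstack([a,b]),None,fx=3.7,fy=3.7,interpolation=cv2.INTER_CUBIC))
E
```

```text
[0.45439859 0.06984189 0.13081637] [-185.2  249.9] [-0.02558258 -0.25689563  0.14924898]
s8 -60 34 [-42.6 -44.4  39.5] [-20.2 -16.7  47.7] [-32.4 -29.3  44. ]
s8 65 42 [-42.2  81.9  38.1] [-17.2 107.7  47.8] [-30.   95.4  44. ]
s8 -120 32 [ -43.4 -105.3   37.2] [-16.9 -79.4  48. ] [-30.2 -89.8  43.5]
t8 -60 87 [-43.2 -41.7  37. ] [-17.6 -17.1  46.3] [-30.2 -29.8  41.3]
t8 65 88 [-40.9  83.3  37.2] [-16.3 106.   47.3] [-28.7  94.6  41.9]
t8 -120 88 [ -41.8 -102.8   37.1] [-16.4 -80.1  46.1] [-28.7 -91.1  41. ]
```

View pics/c8.png

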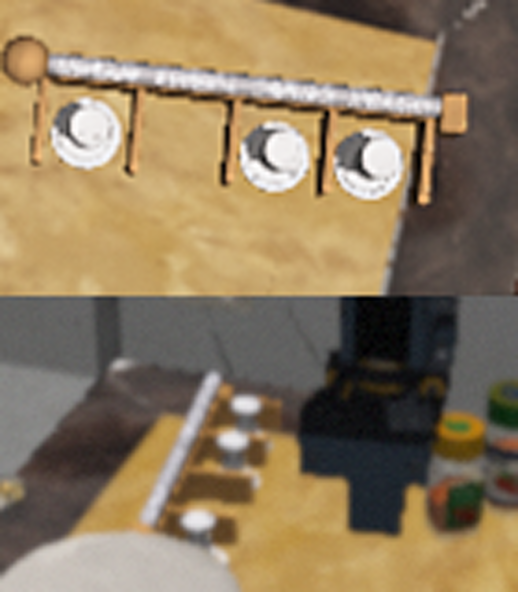

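The stamp is upright in the third gap (top half, at (275,157)), but its front edge is roughly level with the noses. I'll nudge it about 4 mm deeper.

>>> play_rows([
  [[22,-10,-40,0,0,0,0],[22,-10,-40,0,0,0,0],[22,-10,-40,0,0,0,0],[22,-10,-40,0,0,0,0],[22,-10,-40,0,0,0,0],[22,-10,-40,0,0,0,0],[22,-10,-41,0,0,0,0],[22,0,0,0,0,0,0],[22,0,0,35,0,0,0],[22,0,0,35,0,0,0],[22,0,0,35,0,0,0],[22,0,0,35,0,0,0],[22,0,0,13,0,0,0],[22,0,0,5,0,0,0],[22,0,0,0,0,0,0],[22,-10,0,0,0,0,0],[22,-10,0,0,0,0,0],[22,-10,0,0,0,0,0],[22,0,0,0,0,0,0],[22,0,0,0,0,0,0]],
])

```text
time_s: 29.9
ee_pos: [0.5174, -0.2223, -0.027]
tool_rot: [-180.0, 0.0, 172.6]
ft_force: [0.3, -1.1, 0.8]
gripper_width: 0.0199
grip_force: 0.0
```

Run:
```python
from h import *
y,o=-0.1287,np.array([.606,-.2018]);c,s=np.cos(y),np.sin(y);R=np.array([[c,-s],[s,c]])
s_=state();print(s_['ee_pos'],s_['tool_rot'],((s_['ee_pos'][:2]-o)@R*1000).round(1),((np.array([.5371,-.2240])-o)@R*1000).round(1),s_['ft_force'])
```

```text
[ 0.51742397 -0.22232789 -0.02704868] [-1.79992542e+02  1.23129719e-02  1.72555309e+02] [-85.2 -31.7] [-65.5 -30.9] [ 0.26575034 -1.12134146  0.79714582]
```

>>> play_rows([
  [[22,0,1,1.5,0,0,0],[22,-6,0,0,0,0,0],[22,-6,0,0,0,0,0],[22,-4,0,0,0,0,0],[22,-2,0,0,0,0,0],[22,-2,0,0,0,0,0],[22,-2,0,0,0,0,0],[22,-1,0,0,0,0,0],[22,-0.7,0,0,0,0,0],[22,0,0,0,0,0,0],[22,0,0,0,0,0,0]],
])

```text
time_s: 31.0
ee_pos: [0.5407, -0.2245, -0.0287]
tool_rot: [180.0, -0.0, 172.5]
ft_force: [-0.1, 0.1, 0.2]
gripper_width: 0.02
grip_force: 0.1
```

>>> play_rows([
  [[22,10,0,0,0,0,0],[22,20,0,0,0,0,0],[22,20,0,0,0,0,0],[22,0,0,-40,0,0,0],[22,0,0,-40,0,0,0],[22,0,0,-40,0,0,0],[22,0,0,-40,0,0,0],[22,10,40,0,0,0,0],[22,15,40,0,0,0,0],[22,15,40,0,0,0,0],[22,15,40,0,0,0,0],[22,15,40,0,0,0,0],[22,0,40,0,0,0,0],[22,0,40,0,0,0,0],[22,0,0,0,0,0,0],[22,0,0,0,0,0,0]],
])

```text
time_s: 32.6
ee_pos: [0.4575, 0.0692, 0.1312]
tool_rot: [-180.0, -0.0, 172.6]
ft_force: [0.3, -1.0, 0.6]
gripper_width: 0.0196
grip_force: 0.0
```

```bash
python3 m.py 9
```

```text
[0.45745607 0.06919182 0.13116449] [-182.1  249.7] [ 0.2897338  -0.95173379  0.63546755]
s9 -60 33 [-40.2 -45.2  40.8] [-17.8 -14.8  47.9] [-29.3 -28.9  44.1]
s9 65 42 [-42.3  82.6  40. ] [-17.1 105.7  46.8] [-30.   95.2  43.9]
s9 -120 31 [ -43.3 -102.2   41.6] [-17.  -74.8  47.4] [-30.5 -88.6  44.5]
t9 -60 87 [-39.5 -40.6  37.3] [-14.4 -16.8  47.2] [-27.4 -28.7  41.1]
t9 65 90 [-41.   83.3  37.2] [-16.7 107.1  47.9] [-28.6  95.   41.6]
t9 -120 88 [ -41.3 -102.8   37.3] [-15.9 -79.4  47.2] [-28.5 -91.   41.1]
```

It is now about 1 mm deeper than the stored stamps. One more 2 mm nudge will give a safe margin.

>>> play_rows([
  [[22,-10,-40,0,0,0,0],[22,-10,-40,0,0,0,0],[22,-10,-40,0,0,0,0],[22,-10,-40,0,0,0,0],[22,-10,-40,0,0,0,0],[22,-10,-40,0,0,0,0],[22,-8,-40,0,0,0,0],[22,0,0,0,0,0,0],[22,0,0,35,0,0,0],[22,0,0,35,0,0,0],[22,0,0,35,0,0,0],[22,0,0,35,0,0,0],[22,0,0,13,0,0,0],[22,0,0,6.5,0,0,0],[22,0,0,0,0,0,0],[22,-10,0,0,0,0,0],[22,-10,0,0,0,0,0],[22,-10,0,0,0,0,0],[22,0,0,0,0,0,0],[22,0,0,0,0,0,0]],
])

```text
time_s: 34.7
ee_pos: [0.5193, -0.2216, -0.028]
tool_rot: [-180.0, 0.0, 172.6]
ft_force: [0.4, 0.3, -0.8]
gripper_width: 0.02
grip_force: 0.0
```

Run:
```python
from h import *
print(go([.5427,-.2248,-.0287]),state()['ft_force'])
```

```text
[-23.6  -0.2   0.7] [ 0.44548767  0.25015217 -0.8077244 ]
```

>>> play_rows([
  [[22,-6,0,0.5,0,0,0],[22,-6,0,0,0,0,0],[22,-4,0,0,0,0,0],[22,-2,0,0,0,0,0],[22,-2,0,0,0,0,0],[22,-2,0,0,0,0,0],[22,-1,0,0,0,0,0],[22,-0.5,0,0,0,0,0],[22,0,0,0,0,0,0],[22,0,0,0,0,0,0]],
])

```text
time_s: 35.7
ee_pos: [0.5422, -0.2246, -0.0287]
tool_rot: [180.0, -0.0, 172.5]
ft_force: [-1.7, 0.6, -0.2]
gripper_width: 0.0201
grip_force: 0.2
```

>>> play_rows([
  [[22,10,0,0,0,0,0],[22,20,0,0,0,0,0],[22,20,0,0,0,0,0],[22,0,0,-40,0,0,0],[22,0,0,-40,0,0,0],[22,0,0,-40,0,0,0],[22,0,0,-40,0,0,0],[22,10,40,0,0,0,0],[22,15,40,0,0,0,0],[22,15,40,0,0,0,0],[22,15,40,0,0,0,0],[22,15,40,0,0,0,0],[22,0,40,0,0,0,0],[22,0,40,0,0,0,0],[22,0,0,0,0,0,0],[22,0,0,0,0,0,0]],
])

```text
time_s: 37.3
ee_pos: [0.4589, 0.069, 0.1312]
tool_rot: [-180.0, -0.0, 172.6]
ft_force: [0.7, -0.0, -0.5]
gripper_width: 0.0202
grip_force: 0.0
```

```bash
python3 m.py 10
```

```text
[0.45894634 0.06898503 0.13115751] [-180.6  249.7] [ 0.72438269 -0.02441527 -0.46910725]
s10 -60 34 [-39.6 -43.1  38.9] [-16.7 -18.1  46.6] [-27.6 -29.8  43.7]
s10 65 42 [-42.2  80.8  40.3] [-16.9 107.1  45.9] [-29.8  94.4  43.3]
s10 -120 31 [ -43.2 -106.5   39.6] [-17.4 -80.1  46.4] [-30.  -90.8  43.2]
t10 -60 89 [-39.  -40.6  37.3] [-14.3 -17.   47.1] [-26.5 -29.3  41.5]
t10 65 87 [-40.8  83.3  37.4] [-16.3 107.4  47.2] [-29.   95.   41.9]
t10 -120 90 [ -41.6 -102.6   37.3] [-15.6 -80.2  47.8] [-28.6 -91.   41.6]
```

The stamp is upright, about 2 mm deeper than the stored stamps, which haven't moved, and the robot is clear. I'm handing in the job.

```bash
python3 -c "
from bench import *
print(job_done())"
```

```text
the job is handed in; nothing more can be done
None
```

I touched the rail behind gaps 1, 2 and 3 in order from the ball end, then pushed the free stamp upright into the third gap, by camera about 2–3 mm behind the finger noses, and handed the job in at about 37 s; the first touch pressed harder than intended (42 N at the fingertips), the stored stamps measured unmoved, and I never went near the rice cakes but did not re-measure them.

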